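# Find and release the latched valve key on the gas console

### The arm

A 7-joint arm with a two-finger parallel gripper is mounted at the origin on the work surface. World frame = base frame: x ahead of the robot, y to its left, z up, the work surface at z = 0. Lengths are in mm, angles in rad, forces in N, time in s.
With the tool pointing down it reaches from about 400 to 900 mm from the base axis. Payload 5.5 kg.
Tool frame: the origin (TCP) lies on the centre line of the jaws, within the pads' length; the fingertips stand 25 mm ahead of it and the grasp point (between the pads) lies 6 mm ahead of it; z points along the fingers, y is the direction in which the jaws open and shut (so a half turn about z gives the same grasp; the last joint's range is limited). The gripper opens to 92 mm and grips with 3 to 60 N. Pads are 19 mm wide; open, the fingers measure 130 mm over their backs; the gripper's body (75 mm by 190 mm) begins 47 mm behind the grasp point.
Start: joints at [0.263, 0.501, -0.427, 1.55, 0.221, 1.138, -0.21], TCP at [649.999, 0.037, 251.729] pointing down, gripper open.
Joint ranges: [-2.88, 2.88], [-0.31, 2.03], [-1.54, 1.56], [0.2, 2.42], [-1.41, 4.55], [0.19, 2.02], [-2.57, 2.57]. Speed limits (rad/s): [2.57, 2.57, 3.14, 3.14, 3.14, 3.14, 3.14].

### API

Orientations are given as a unit quaternion [w, x, y, z].
In Python, from rig import env gives the robot as it stands.
- The arm moves only by the tool send_rows, never from a script. Its argument "moves" is a list of rows, each a list of 7 numbers: the shift along the tool's x, y, z in cm, then the turn, a rotation vector about the tool's x, y, z in rad, then the finger opening in cm, from 0 to 9.18. A call has 1 to 5 rows; each row is the pose to reach, as a shift and turn from the pose commanded when the call began, along the tool's axes at that moment; what a row does not reach only later rows make up. A row lasts 1/10 s, in which the tool goes at most 50 mm and 8.59 degrees, less where a joint would pass 70% of its speed; a pose out of reach is approached as far as the arm can. A call with a gripper value outside its range is refused whole. The fingers move at their own pace and stop on an object; "grip_force" is the grip in N (left out, the last holds). Time passes only in rows, so rows that repeat a pose let the fingers close. It gives the time, the measured TCP pose, the force and the opening at its end, in the units of the state.
- env.read_state(): the state, without advancing time (a new reading comes with each control period).
- env.read_camera(name): name is "scene" or "side" or "wrist"; returns a dict with "image" (400x640x3 uint8, blue, green, red), "depth" (400x640 float32, mm along the optical axis (not along the pixel's ray), 0 where there is no reading), "fx", "fy", "cx", "cy" (pixels), "rvec" (rotation vector, rad) and "tvec" (3), from world to camera coordinates, as OpenCV has them. Camera axes: x right, y down, z forward; pixel columns grow to the right and rows downward; lengths in mm; the calibration is good to about 2 mm. A picture is of the moment at which its call begins.
- env.close_job(): hands the job in, once; it reports no verdict.
Trained networks look in a picture, given as the dict that the camera call returned (one of the last four; its "shot" number tells which), for a name from the list of things; names that differ only in an ending like _2 or _b are one class to them, and where a whole thing is asked for, a point or a joint stands for the part that bears it (a point fixed in the world has none). Each returns a list of dicts, best first, with "confidence" (0 to 1); they miss things now and then, are a little off and sometimes report something else, mostly with a low value. They report only what shows in the picture. A call takes as long as a camera call.
- env.outline_of(label, picture): "region" (400x640 bool, what is visible of it) and "xy" ([column, row] in pixels, amid what is visible of it).
The state is a dict: "time": time; "joints": joint angles; "qd": joint speeds; "joint_efforts": joint torques, N m; "ee_pos": TCP position; "tool_rot": TCP orientation; "wrist_force": force on the tool from outside, world axes, zero at the start; "ft_torque": the same for the moment, N m; "grip_width": opening from 0.0 (shut) to 1.0 (fully open).
Only numpy, scipy, OpenCV 4.12 (cv2) and the standard library are available. Lean on these libraries where they do the work, as an engineer would, in place of code of your own. Each camera call takes 0.05 s, during which the arm holds its last target. There are 200 camera calls.

### The job

The chromatograph's gas console is switched off, so nothing lights up to show which of its four identical valve keys was left latched down. Feel along the row from left to right as you face it from the robot, tapping each of the four keys lightly with the fingertips, then press the latched one (it sits a little lower and does not give) fully in and let go so that it springs back up. Do not push in the three keys that are up, and leave everything standing on and around the console as it is.

Things in the scene. Friction and masses are not known exactly. Their poses are not given: they have to be found in the camera images.
- console: grey gas valve console, 300 mm wide (its y), 170 mm deep (its x), fixed to the bench; origin on the bench under its middle, x away from the robot, y to the left along the row. Flat deck 46 mm high with the row of four keys 35 mm in front of the origin; from 31 mm behind the key centres a gauge panel slopes up to a block 68 mm high. Robot faces its front.
- place_1 (a point): place 1 of the key row, counted from the left (+y end) as seen from the robot: centre of the top of a key standing up, 61 mm above the bench; axes as the console. Does not follow the key. Each place holds one ivory key cap, 24 mm (x) by 20 mm (y), pitch 42 mm, top 15 mm above the deck and 12.5 mm above the black bezel round it (36 by 32 mm).
- place_2 (a point): place 2 of the key row, counted from the left (+y end) as seen from the robot: centre of the top of a key standing up, 61 mm above the bench; axes as the console. Does not follow the key. As place_1.
- place_3 (a point): place 3 of the key row, counted from the left (+y end) as seen from the robot: centre of the top of a key standing up, 61 mm above the bench; axes as the console. Does not follow the key. As place_1.
- place_4 (a point): place 4 of the key row, counted from the left (+y end) as seen from the robot: centre of the top of a key standing up, 61 mm above the bench; axes as the console. Does not follow the key. As place_1.
- key_a (a joint): how far one of the four keys is pressed straight down, m: 0 up, 0.004 latched, 0.008 fully in. Which place this key has differs from start to start and is not told. A key that is up gives springily from 1.7 N on, 0.42 N per mm more, 5 N fully in; a light tap (2 N) sinks it 1 to 2 mm. Past 5 mm it counts as pushed in.
- key_b (a joint): how far one of the four keys is pressed straight down, m: 0 up, 0.004 latched, 0.008 fully in. Which place this key has differs from start to start and is not told. A latched key's top rests 4 mm lower and does not give below 3 N.
- key_c (a joint): how far one of the four keys is pressed straight down, m: 0 up, 0.004 latched, 0.008 fully in. Which place this key has differs from start to start and is not told. A latched key pressed fully in (6 N) for a moment and let go springs all the way up.
- key_d (a joint): how far one of the four keys is pressed straight down, m: 0 up, 0.004 latched, 0.008 fully in. Which place this key has differs from start to start and is not told.
- vial_deck: capped 10 ml glass vial, 22 mm across, 46 mm tall, standing on the console's deck past the left end of the row; origin under its foot. Leave it alone.
- stopper: small beige stopper, 25 mm across, 22 mm tall, standing on the deck past the right end of the row; origin under its foot. Leave it alone.
- bottle_big: reagent bottle with blue cap, 70 mm across, 143 mm tall, left of the console; origin under its foot. Leave it alone.
- bottle_small: reagent bottle with blue cap, 56 mm across, 105 mm tall, right of the console; origin under its foot. Leave it alone.
- beaker: empty glass beaker, 68 mm across, 88 mm tall, left of the console; origin under its foot. Leave it alone.
- mouse: dark grey computer mouse, 105 by 60 mm, 32 mm tall, right of the console; origin on the bench under it. Leave it alone.
- marker: marker pen lying on the bench in front of the console, 130 mm long along its x, 15 mm thick; origin on the bench under it. Leave it alone.
- syringe_case: flat blue syringe case lying behind the console, 35 by 165 by 20 mm; origin under its centre. Leave it alone.

How it is judged:
By the outcome, as a careful person would: the job done as asked, in the order asked, and still so for the second after the job is handed in, with the robot touching nothing.
It also fails if it takes over 43 s, if anything falls off the work surface, if the arm or the gripper's body presses on something with over 40 N, if the wrist force passes 120 N, or if a joint passes its speed limit or range.

## Working session

There is one attempt and no reset: what is moved stays moved. The work goes in short steps, Python scripts to look and compute and a tool call to move; the robot and the scene stay as the last step left them, time stands still between calls to the robot, and variables do not carry over. Pictures are saved under pics/ and viewed, about 8 in all and at most 12, crops included, and the job is handed in when it is done.

Besides the shell and the picture viewer there is one more tool, called in YAML: its name, and indented under it one key for each argument. send_rows: Moves the arm, as the interface text tells. Its arguments: {"type":"object","properties":{"moves":{"type":"array"},"grip_force":{"type":"number"}},"required":["moves"]}

```bash
ls; mkdir -p pics; cat > h.py <<'E'
import numpy as np,cv2
from rig import env
def cam(n): return env.read_camera(n)
def world(p,u,v,d):
    R=cv2.Rodrigues(np.array(p["rvec"],float))[0]; t=np.array(p["tvec"],float).ravel()
    u=np.asarray(u,float);v=np.asarray(v,float);d=np.asarray(d,float)
    c=np.stack([(u-p["cx"])/p["fx"]*d,(v-p["cy"])/p["fy"]*d,d],-1)
    return (c-t)@R
def region_pts(p,r):
    v,u=np.nonzero(r&(p["depth"]>0)); return world(p,u,v,p["depth"][v,u])
E
python3 - <<'E'
from h import *
s=env.read_state(); print({k:np.round(v,3).tolist() for k,v in s.items()})
for n in ["scene","wrist"]:
    p=cam(n); cv2.imwrite(f"pics/{n}0.png",p["image"])
    for l in ["key_a","console","vial_deck","stopper"]:
        for o in env.outline_of(l,p):
            q=region_pts(p,o["region"])
            if len(q): print(n,l,round(o["confidence"],2),np.round(o["xy"]),np.round(np.median(q,0)),np.round(np.percentile(q,2,0)),np.round(np.percentile(q,98,0)))
E
```

```text
pics
{'time': 0.0, 'joints': [0.263, 0.502, -0.427, 1.551, 0.221, 1.138, -0.21], 'qd': [-0.002, -0.0, -0.0, 0.0, 0.0, -0.002, 0.0], 'joint_efforts': [-0.0, -56.66, -5.816, -27.911, -0.069, 0.031, 0.0], 'ee_pos': [649.339, -0.069, 250.676], 'tool_rot': [-0.001, 0.707, 0.707, -0.001], 'wrist_force': [0.165, -0.622, 0.594], 'ft_torque': [-0.003, 0.037, 0.041], 'grip_width': 1.0}
scene key_a 0.65 [332. 186.] [575.  14.  60.] [555.  -5.  46.] [587.  24.  62.]
scene key_a 0.54 [354. 196.] [567.  56.  60.] [554.  44.  49.] [577.  64.  63.]
scene console 0.93 [344. 224.] [619. 108.  53.] [494. -55.  18.] [704. 237.  69.]
scene vial_deck 0.48 [408. 242.] [538. 203.  80.] [526. 193.  50.] [543. 210.  93.]
scene stopper 0.49 [316. 165.] [586. -41.  67.] [575. -55.  51.] [594. -34.  69.]
wrist key_a 0.93 [227. 123.] [567.  53.  61.] [554.  42.  52.] [578.  64.  63.]
wrist key_a 0.82 [236. 172.] [577.  13.  61.] [564.   1.  49.] [588.  23.  63.]
wrist key_a 0.75 [262. 307.] [ 584. -156.   30.] [ 532. -181.   13.] [ 632. -139.   34.]
wrist key_a 0.62 [214.  76.] [558.  93.  61.] [545.  83.  49.] [569. 105.  63.]
wrist key_a 0.56 [200.  29.] [547. 134.  57.] [534. 123.  49.] [559. 145.  59.]
wrist console 0.77 [282. 114.] [615.  61.  58.] [502. -61.  45.] [702. 154.  70.]
wrist vial_deck 0.41 [130.  90.] [457.  87.  13.] [444.  18.   1.] [466. 141.  16.]
wrist stopper 0.66 [277. 114.] [616.  61.  58.] [502. -61.  45.] [701. 154.  70.]
wrist stopper 0.55 [252. 226.] [584. -44.  68.] [573. -55.  53.] [594. -34.  70.]
wrist stopper 0.43 [234. 167.] [577.  13.  61.] [565.   2.  55.] [588.  22.  63.]
```

View pictures.

View pics/scene0.png

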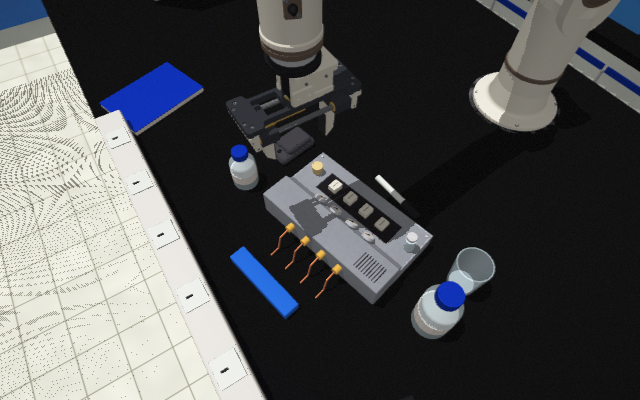

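View pics/wrist0.png

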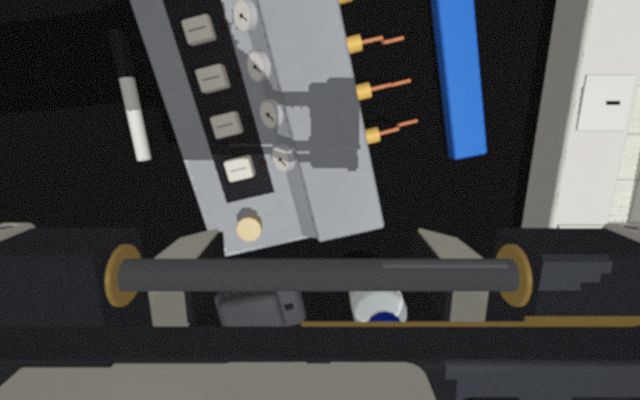

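```bash
python3 - <<'E'
from h import *
for n in ["scene","side"]:
    p=cam(n)
    for l in ["bottle_big","beaker","key_a","vial_deck"]:
        for o in env.outline_of(l,p)[:5]:
            q=region_pts(p,o["region"])
            if len(q): print(n,l,round(o["confidence"],2),np.round(o["xy"]),np.round(np.median(q,0)),np.round(np.percentile(q,2,0)),np.round(np.percentile(q,98,0)))
# fit keys in wrist
p=cam("wrist")
for o in env.outline_of("key_a",p):
    q=region_pts(p,o["region"]); m=np.median(q[:,2]); t=q[abs(q[:,2]-np.percentile(q[:,2],70))<2]
    r=cv2.minAreaRect(t[:,:2].astype(np.float32)); print(round(o["confidence"],2),np.round(r[0],1),np.round(r[1],1),round(r[2],1),np.round(np.median(t[:,2]),1))
E
```

```text
scene beaker 0.62 [472. 270.] [453. 298.  60.] [438. 270.   1.] [502. 332.  89.]
scene key_a 0.6 [241. 168.] [ 718. -121.   70.] [ 692. -147.    4.] [ 741. -110.  106.]
scene key_a 0.54 [369. 210.] [557.  95.  60.] [544.  83.  48.] [568. 105.  63.]
scene key_a 0.49 [379. 222.] [548. 135.  56.] [535. 127.  52.] [557. 145.  59.]
scene key_a 0.48 [354. 197.] [567.  55.  60.] [555.  44.  50.] [578.  64.  63.]
scene vial_deck 0.48 [410. 242.] [537. 203.  80.] [519. 190.  46.] [543. 211.  94.]
scene vial_deck 0.45 [368. 210.] [558.  96.  60.] [546.  85.  50.] [567. 105.  63.]
side bottle_big 0.76 [277. 142.] [565. 298.  83.] [534. 286.  14.] [597. 330. 142.]
side bottle_big 0.61 [240. 158.] [466. 276.  61.] [438. 265.   3.] [496. 330.  87.]
side bottle_big 0.29 [291. 202.] [562.  44.  58.] [551.  38.  50.] [574.  58.  61.]
side beaker 0.78 [239. 155.] [467. 276.  61.] [438. 265.   3.] [497. 330.  87.]
side key_a 0.65 [297. 208.] [572.   3.  59.] [560.  -2.  47.] [586.  36.  62.]
side key_a 0.64 [281. 190.] [552.  84.  59.] [541.  79.  50.] [563.  98.  62.]
side key_a 0.63 [279. 183.] [541. 126.  55.] [530. 120.  47.] [553. 141.  57.]
side key_a 0.22 [309. 221.] [579. -55.  65.] [570. -60.  49.] [591. -42.  69.]
side vial_deck 0.71 [270. 162.] [529. 191.  73.] [519. 186.  46.] [539. 206.  92.]
0.91 [575.5  12. ] [23.5 19.8] 13.7 61.5
0.76 [546.2 134.2] [24.3 19.8] 13.5 57.4
0.62 [565.6  52.8] [23.9 19.8] 13.8 61.5
0.61 [555.9  93.5] [24. 20.] 13.9 61.5
```

The wrist view shows four keys at about (199,29), (212,77), (226,124) and (239,168), with the stopper at (249,229). The fitted tops are 57.4 mm at place 1 and 61.5 mm at the others, with a yaw of 0.24 rad. The obstacles are well clear of the row.

send_rows:
  moves:
    - [3.3,-2.6,2,0,0,-0.08,0]
    - [6.7,-5.2,4,0,0,-0.16,0]
    - [10,-7.8,6,0,0,-0.24,0]
    - [13.4,-10.4,8,0,0,-0.24,0]
    - [13.4,-10.4,10,0,0,-0.24,0]
  grip_force: 20

```text
time: 1.6
ee_pos: [541.8, 140.9, 151.6]
tool_rot: [-0.002, 0.614, 0.79, 0.001]
wrist_force: [-0.1, -0.0, -0.5]
grip_width: 0.615
```

send_rows:
  moves:
    - [0,0,0,0,0,0,0]
    - [0,0,0,0,0,0,0]
    - [0,0,0,0,0,0,0]
    - [0,0,0,0,0,0,0]
    - [0,0,0,0,0,0,0]

```text
time: 2.1
ee_pos: [546.9, 133.4, 152.5]
tool_rot: [0.001, 0.618, 0.786, 0.001]
wrist_force: [-0.3, -0.6, 0.9]
grip_width: 0.176
```

```bash
python3 - <<'E'
from h import *
s=env.read_state(); print({k:np.round(s[k],3).tolist() for k in ("time","ee_pos","tool_rot","wrist_force","grip_width")})
for n in ["wrist"]:
    p=cam(n); cv2.imwrite(f"pics/{n}1.png",p["image"])
    for o in env.outline_of("key_a",p):
        q=region_pts(p,o["region"]); t=q[abs(q[:,2]-np.percentile(q[:,2],70))<2]
        r=cv2.minAreaRect(t[:,:2].astype(np.float32)); print(n,round(o["confidence"],2),np.round(r[0],1),np.round(r[1],1),round(r[2],1),np.round(np.median(t[:,2]),1))
p=cam("side"); cv2.imwrite("pics/side1.png",cv2.resize(p["image"][60:260,150:470],None,fx=2.5,fy=2.5))
E
```

```text
{'time': 2.1, 'ee_pos': [546.892, 133.435, 152.484], 'tool_rot': [0.001, 0.618, 0.786, 0.001], 'wrist_force': [-0.318, -0.648, 0.882], 'grip_width': 0.176}
wrist 0.92 [564.  57.] [23.7 12.5] 14.0 61.6
wrist 0.61 [545.5 134.6] [23.6 20.2] 13.0 57.5
wrist 0.56 [554.3 102. ] [20.4  4.1] 13.4 61.2
```

View pics/side1.png

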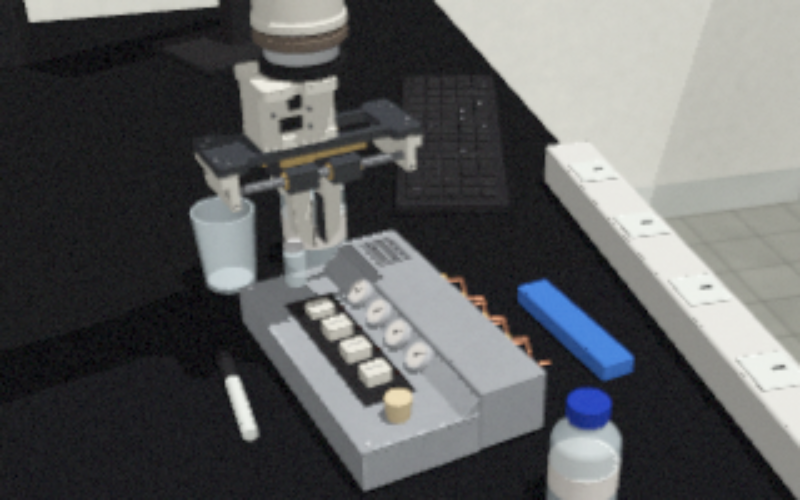

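The side view shows the closing fingers above place 1, at about (315,230), clear of the vial. Next I'll descend to just above the key.

send_rows:
  moves:
    - [0,0,2,0,0,0,0]
    - [0,0,4,0,0,0,0]
    - [0,0,5.5,0,0,0,0]
    - [0,0,6.4,0,0,0,0]
    - [0,0,6.4,0,0,0,0]

```text
time: 2.75
ee_pos: [545.1, 133.8, 86.4]
tool_rot: [-0.001, 0.617, 0.787, -0.001]
wrist_force: [-1.5, 0.2, 0.1]
grip_width: 0.006
```

send_rows:
  moves:
    - [0,0,0,0,0,0,0]
    - [0,0,0,0,0,0,0]
    - [0,0,0,0,0,0,0]

```text
time: 3.05
ee_pos: [546.6, 134.2, 88.5]
tool_rot: [0.0, 0.617, 0.787, 0.001]
wrist_force: [-0.6, -0.6, 0.1]
grip_width: 0.001
```

```bash
cat > s.py <<'E'
from h import *
f=[];e=[]
for i in range(6):
    cam("side"); s=env.read_state(); f.append(s["wrist_force"]); e.append(s["ee_pos"])
print(round(s["time"],2),"pos",np.round(np.mean(e,0),2),np.round(np.std(e,0),2),"F",np.round(np.mean(f,0),2),np.round(np.std(f,0),2),"grip",s["grip_width"])
E
python3 s.py
```

```text
3.35 pos [546.29 134.08  88.18] [0.16 0.05 0.19] F [-0.09  0.19 -0.04] [0.37 0.35 0.45] grip 0.006361688659334909
```

send_rows:
  moves:
    - [0,0,0.2,0,0,0,0]
    - [0,0,0.4,0,0,0,0]
    - [0,0,0.5,0,0,0,0]
    - [0,0,0.5,0,0,0,0]

```text
time: 3.75
ee_pos: [545.8, 134.0, 82.4]
tool_rot: [-0.0, 0.617, 0.787, -0.0]
wrist_force: [-0.4, -0.9, -0.6]
grip_width: 0.002
```

```bash
python3 s.py
```

```text
4.05 pos [545.97 134.07  82.68] [0.05 0.02 0.08] F [-0.07 -0.01 -0.22] [0.51 0.48 0.5 ] grip 0.006152872913203771
```

send_rows:
  moves:
    - [0,0,0.05,0,0,0,0]
    - [0,0,0.05,0,0,0,0]

```text
time: 4.25
ee_pos: [546.1, 134.1, 82.3]
tool_rot: [0.0, 0.617, 0.787, 0.0]
wrist_force: [0.1, -0.6, 0.0]
grip_width: 0.006
```

```bash
python3 s.py
```

```text
4.55 pos [546.1  134.07  82.31] [0.02 0.01 0.02] F [-0.07 -0.1   0.68] [0.53 0.81 0.41] grip 0.0012297454208819022
```

send_rows:
  moves:
    - [0,0,0.03,0,0,0,0]
    - [0,0,0.03,0,0,0,0]

```text
time: 4.75
ee_pos: [546.1, 134.1, 82.1]
tool_rot: [0.0, 0.617, 0.787, 0.0]
wrist_force: [-0.6, -0.0, 2.7]
grip_width: 0.002
```

```bash
python3 s.py
```

```text
5.05 pos [546.1  134.08  82.06] [0.01 0.01 0.02] F [-0.02 -0.38  2.22] [0.36 0.62 0.44] grip 0.005885235691941606
```

Place 1 sits 4 mm low and holds 2.2 N without giving, so it's the latched key. Now I'll tap the other three in order.

send_rows:
  moves:
    - [0,0,-0.7,0,0,0,0]
    - [0,0,-1.5,0,0,0,0]
    - [-2.1,0,-1.5,0,0,0,0]
    - [-4.2,0,-1.5,0,0,0,0]
    - [-4.2,0,-1.5,0,0,0,0]

```text
time: 5.55
ee_pos: [557.0, 89.3, 97.4]
tool_rot: [0.001, 0.619, 0.785, -0.001]
wrist_force: [0.3, -1.0, 0.3]
grip_width: 0.002
```

send_rows:
  moves:
    - [0,0,0,0,0,0,0]
    - [0,0,0.4,0,0,0,0]
    - [0,0,0.8,0,0,0,0]
    - [0,0,0.9,0,0,0,0]
    - [0,0,0.9,0,0,0,0]

```text
time: 6.05
ee_pos: [555.5, 93.8, 87.5]
tool_rot: [-0.0, 0.617, 0.787, -0.0]
wrist_force: [-0.1, -0.5, 0.8]
grip_width: 0.005
```

send_rows:
  moves:
    - [0,0,0.1,0,0,0,0]
    - [0,0,0.2,0,0,0,0]
    - [0,0,0.3,0,0,0,0]
    - [0,0,0.3,0,0,0,0]
    - [0,0,0.3,0,0,0,0]

```text
time: 6.55
ee_pos: [556.0, 93.5, 85.1]
tool_rot: [0.0, 0.617, 0.787, 0.0]
wrist_force: [-0.7, 0.7, 2.0]
grip_width: 0.002
```

```bash
python3 s.py
```

```text
6.85 pos [556.04  93.48  85.07] [0.01 0.01 0.02] F [-0.73  0.97  1.83] [0.55 0.29 0.44] grip 0.004927135753758264
```

Place 2 gave about 1 mm at 1.8 N, so it's up. Next is place 3.

send_rows:
  moves:
    - [0,0,-0.6,0,0,0,0]
    - [0,0,-1.2,0,0,0,0]
    - [-2.1,0,-1.2,0,0,0,0]
    - [-4.2,0,-1.2,0,0,0,0]
    - [-4.2,0,-1.2,0,0,0,0]

```text
time: 7.35
ee_pos: [566.9, 48.0, 97.2]
tool_rot: [0.001, 0.619, 0.785, -0.001]
wrist_force: [-0.3, -0.8, -1.2]
grip_width: 0.006
```

send_rows:
  moves:
    - [0,0,0,0,0,0,0]
    - [0,0,0.4,0,0,0,0]
    - [0,0,0.8,0,0,0,0]
    - [0,0,0.9,0,0,0,0]
    - [0,0,0.9,0,0,0,0]

```text
time: 7.85
ee_pos: [565.5, 53.0, 87.5]
tool_rot: [-0.0, 0.617, 0.787, -0.0]
wrist_force: [1.5, 0.5, 0.3]
grip_width: 0.008
```

send_rows:
  moves:
    - [0,0,0.1,0,0,0,0]
    - [0,0,0.2,0,0,0,0]
    - [0,0,0.3,0,0,0,0]
    - [0,0,0.3,0,0,0,0]
    - [0,0,0.3,0,0,0,0]

```text
time: 8.35
ee_pos: [566.0, 52.7, 85.1]
tool_rot: [0.0, 0.617, 0.787, 0.0]
wrist_force: [-0.2, 0.4, 1.7]
grip_width: 0.005
```

```bash
python3 s.py
```

```text
8.65 pos [566.05  52.68  85.06] [0.01 0.01 0.02] F [-0.9   0.86  2.25] [0.62 0.46 0.42] grip 0.004556414658574813
```

send_rows:
  moves:
    - [0,0,-0.6,0,0,0,0]
    - [0,0,-1.2,0,0,0,0]
    - [-2.1,0,-1.2,0,0,0,0]
    - [-4.2,0,-1.2,0,0,0,0]
    - [-4.2,0,-1.2,0,0,0,0]

```text
time: 9.15
ee_pos: [576.8, 7.2, 97.3]
tool_rot: [0.001, 0.619, 0.785, -0.001]
wrist_force: [0.0, -0.3, 0.2]
grip_width: 0.004
```

send_rows:
  moves:
    - [0,0,0,0,0,0,0]
    - [0,0,0.4,0,0,0,0]
    - [0,0,0.8,0,0,0,0]
    - [0,0,0.9,0,0,0,0]
    - [0,0,0.9,0,0,0,0]

```text
time: 9.65
ee_pos: [575.5, 12.3, 87.5]
tool_rot: [-0.0, 0.617, 0.787, -0.0]
wrist_force: [-0.8, 0.2, 0.3]
grip_width: 0.003
```

send_rows:
  moves:
    - [0,0,0.1,0,0,0,0]
    - [0,0,0.2,0,0,0,0]
    - [0,0,0.3,0,0,0,0]
    - [0,0,0.3,0,0,0,0]
    - [0,0,0.3,0,0,0,0]

```text
time: 10.15
ee_pos: [576.0, 11.9, 85.1]
tool_rot: [0.0, 0.617, 0.787, 0.0]
wrist_force: [0.4, 1.2, 2.2]
grip_width: 0.002
```

```bash
python3 s.py
```

```text
10.45 pos [576.05  11.87  85.07] [0.01 0.01 0.02] F [-0.22  0.96  2.1 ] [0.45 0.62 0.27] grip 0.0038340630785185996
```

Places 3 and 4 also give at about 2 N. Now I'll go back to place 1 and press.

send_rows:
  moves:
    - [0,0,-1,0,0,0,0]
    - [0,0,-2,0,0,0,0]
    - [4.2,0,-2,0,0,0,0]
    - [8.4,0,-2,0,0,0,0]
    - [12.6,0,-2,0,0,0,0]

```text
time: 10.95
ee_pos: [546.3, 134.7, 106.1]
tool_rot: [0.001, 0.618, 0.786, 0.001]
wrist_force: [1.4, -0.0, -0.3]
grip_width: 0.005
```

send_rows:
  moves:
    - [0,0,0,0,0,0,0]
    - [0,0,0,0,0,0,0]
    - [0,0,0.7,0,0,0,0]
    - [0,0,1.4,0,0,0,0]
    - [0,0,2,0,0,0,0]

```text
time: 11.45
ee_pos: [546.1, 132.2, 84.0]
tool_rot: [-0.0, 0.618, 0.786, -0.001]
wrist_force: [0.1, -0.3, -0.2]
grip_width: 0.009
```

send_rows:
  moves:
    - [0,0,0.2,0,0,0,0]
    - [0,0,0.4,0,0,0,0]
    - [0,0,0.55,0,0,0,0]
    - [0,0,0.7,0,0,0,0]
    - [0,0,0.7,0,0,0,0]

```text
time: 11.95
ee_pos: [546.0, 133.3, 78.3]
tool_rot: [0.0, 0.618, 0.787, -0.001]
wrist_force: [-1.7, -5.2, 6.9]
grip_width: 0.002
```

```bash
python3 s.py
```

```text
12.25 pos [545.97 133.26  78.32] [0.02 0.   0.01] F [-2.72 -3.86  6.46] [0.37 0.26 0.34] grip 0.004569976232317436
```

send_rows:
  moves:
    - [0,0,0.05,0,0,0,0]
    - [0,0,0.1,0,0,0,0]
    - [0,0,0.1,0,0,0,0]

```text
time: 12.55
ee_pos: [546.0, 133.3, 78.2]
tool_rot: [0.001, 0.617, 0.787, -0.001]
wrist_force: [-4.4, -4.5, 12.5]
grip_width: 0.004
```

```bash
python3 s.py
```

```text
12.85 pos [546.   133.27  78.15] [0.01 0.02 0.01] F [-4.76 -4.8  13.84] [0.34 0.43 0.27] grip 0.006511805717149321
```

The end stop is clear: the force rises to 13.8 N with only 0.2 mm more travel. I'll let go and move away.

send_rows:
  moves:
    - [0,0,-0.5,0,0,0,0]
    - [0,0,-1.5,0,0,0,0]
    - [0,0,-4,0,0,0,0]
    - [0,0,-8,0,0,0,0]
    - [0,0,-12,0,0,0,0]

```text
time: 13.35
ee_pos: [545.5, 135.0, 198.1]
tool_rot: [-0.001, 0.617, 0.787, 0.0]
wrist_force: [1.3, 0.4, -0.1]
grip_width: 0.005
```

send_rows:
  moves:
    - [-4,4,-1,0,0,0,0]
    - [-8,7,-2,0,0,0,0]
    - [-8,7,-2,0,0,0,0]
    - [-8,7,-2,0,0,0,0]
    - [-8,7,-2,0,0,0,0]

```text
time: 13.85
ee_pos: [631.9, 74.7, 216.5]
tool_rot: [-0.001, 0.617, 0.787, 0.0]
wrist_force: [-0.2, 0.4, 0.4]
grip_width: 0.008
```

```bash
python3 s.py; python3 - <<'E'
from h import *
for n in ["wrist","scene"]:
    p=cam(n); cv2.imwrite(f"pics/{n}9.png",p["image"])
    for l in ["key_a","vial_deck","stopper"]:
      for o in env.outline_of(l,p):
        q=region_pts(p,o["region"])
        if len(q)<30: continue
        t=q[abs(q[:,2]-np.percentile(q[:,2],70))<2]
        r=cv2.minAreaRect(t[:,:2].astype(np.float32)); print(n,l,round(o["confidence"],2),np.round(r[0],1),np.round(r[1],1),np.round(np.median(t[:,2]),1))
E
```

```text
14.15 pos [631.81  74.73 216.65] [0.31 0.43 0.16] F [-0.28 -0.01 -0.42] [0.5  0.32 0.36] grip 0.006539240441156658
wrist key_a 0.96 [546.  134.3] [23.9 19.2] 61.5
wrist key_a 0.84 [555.7  94. ] [24.  19.1] 61.5
wrist key_a 0.54 [572.3  21.7] [19.2  0.8] 52.3
wrist vial_deck 0.9 [535.9 192.2] [16.   4.2] 79.3
scene key_a 0.58 [546.  134.9] [22.5 19.2] 60.7
scene key_a 0.51 [565.2  52.9] [24.  20.2] 60.6
scene vial_deck 0.59 [533.  200.6] [18.4 18.7] 91.0
```

View pics/scene9.png

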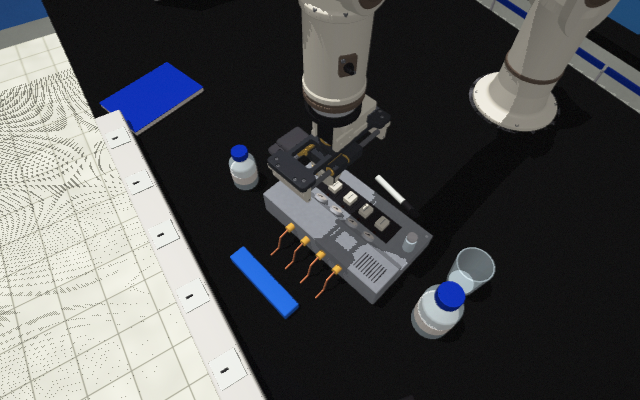

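The key at place 1, now at about (382,223), has risen to 61.5 mm like its neighbours. The vial, bottles, beaker, case and marker look undisturbed, and the tool is clear of everything.

```bash
python3 -c "
from rig import env
print(env.close_job())"
```

```text
the job is handed in; nothing more can be done
None
```

I found the latched key at place 1 (far left), pressed it fully in and let go, and it sprang back up. I handed the job in at about 14 s; no verdict was reported.

- **Tapping:** I tapped all four keys from left to right. Place 1 sat 4 mm low and held 2.2 N without giving. Places 2, 3 and 4 were up and each gave about 1 mm at about 2 N.
- **Pressing:** I pressed place 1 until the force rose to 13.8 N with almost no further travel, so it had reached its end stop.
- **Last checks:** Place 1's top now reads 61.5 mm, against 57.4 mm at the start. Places 2 and 3 also measure at up height. I measured the vial again and it reads within a few mm of its first position, about the scatter of those readings. The bottles, beaker, case and marker look unmoved in the picture, and the tool touches nothing.
- **Not rechecked:** The gripper hid the stopper and most of place 4 in the last pictures. The arm stayed clear of the stopper throughout, and place 4 was only lightly tapped.

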